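Seat the snap-in end cover of a bearing unit

TASK

One of the two green bearing units still has its orange end cover standing well proud: take the seating tool from its blue holder, set it upright and centred on that cover and press it squarely down until the cover snaps in and lands on its brass spacer ring; then hold it down with about 18 N for a second. The plastic cracks above 25 N, and the spacers differ in thickness by some millimetres, so go by feel, and press with the tool only. Then stand the tool gently back in its holder, upright, and leave the finished unit and the other things on the bench alone.

Things in the scene. Friction and masses are not known exactly. Their poses are not given: they have to be found in the camera images.
- unit: Green four-bolt flange bearing unit fixed to the bench: square foot 100 x 100 mm, 14 mm thick, and on it a round boss 78 mm across with its flat top face 48 mm above the bench. Its bore (about 44 mm wide) points straight up and takes the cover. Origin: centre of the underside, on the bench; z up, x and y along the foot's sides.
- seat (a point): Centre of the boss's flat top face (48 mm up), on the bore axis. A brass spacer ring around the bore stands 0 to 7 mm above this face (it differs each time and is not measured); the cover's flange lands on it, a hard stop. Pushed down, the cover resists with about 10 N at the most, after some 6 mm of travel; then it snaps and pulls itself down onto the spacer.
- cover: Orange plastic end cover, 50 g, stuck in the bore mouth of unit, flange about 16 mm above the boss. Flange 56 mm across, 5 mm thick; on it a flat disc 42 mm across, 3 mm high (top 8 mm above the origin); below it a 42 mm wide skirt with a snap bead, 20 mm long, in the bore. Origin: centre of the flange's underside; z up. Cracks above 25 N.
- done_unit: A finished unit of the same make and size, fixed to the bench, its orange cover already home on its spacer (flange underside 51 mm, top of cover 59 mm above the bench). Not to be touched. Origin: centre of its underside; z up.
- tool: Seating tool, about 0.35 kg, upright in the holder: round pressing foot 46 mm across, 14 mm high (black nylon below, steel above), then a square aluminium grip 26 x 26 mm up to 84 mm, the last 8 mm red. Origin: centre of the flat pressing face; z up along the grip; x and y square to its flats. Grip it from above on two facing flats, about 52 mm above the origin.
- holder: Blue round holder fixed to the bench, 68 mm across, 18 mm high, with a recess about 55 mm wide whose floor is 10 mm above the bench (rim 8 mm over the floor), and a flat foot bar 100 mm long. The tool's foot stands in it with about 4 mm of room all round. Origin: centre of the underside, on the bench; z up.
- bearing: Loose steel bearing ring lying flat, 52 mm across, 15 mm high, a bystander. Origin: centre of its underside.
- oiler: Yellow plastic oil bottle with a red cap, 52 mm across, 130 mm high, standing, a bystander. Origin: centre of its underside.
- wrench: Loose wrench, 170 mm long, lying flat, a bystander. Its x axis runs along it.
Things that resemble listed ones, but are neither listed nor needed, are in the scene too. Of the things that look like the tool, the larger one is meant. What is shaped like the unit but purple is not meant.

How it is judged:
On the way, in this order (a step that is already met when the one before it is completed fails the run):
1. the seating tool is lifted out of its holder (z of tool in the frame of holder above 0.03 m), for 0.1 s.
2. the tool bears, centred (within 7 mm) and upright (within 6 degrees), on the cover while it still stands proud (contact force between tool and cover above 3 N and horizontal distance between tool and seat below 0.007 m and angle between the z axis of tool and the z axis of unit, either way round below 0.105 rad and z of cover in the frame of unit above 0.0585 m), for 0.05 s.
3. the cover has snapped in (flange less than 7.6 mm above the boss face) and the tool, still centred and upright, keeps it pressed onto its spacer with more than 14 N for 0.8 s (z of cover in the frame of unit below 0.0556 m and contact force between tool and cover above 14 N and horizontal distance between tool and seat below 0.007 m and angle between the z axis of tool and the z axis of unit, either way round below 0.105 rad), for 0.8 s.
At the end, for the whole second after the job is handed in: The cover is snapped in on its spacer (flange less than 7.6 mm above the boss face), level within about 3 degrees, and the seating tool stands released, upright and at rest on the floor of its holder's recess (z of cover in the frame of unit below 0.0556 m and angle between the z axis of cover and the z axis of unit, either way round below 0.06 rad and horizontal distance between cover and seat below 0.003 m and horizontal distance between tool and holder below 0.01 m and z of tool in the frame of holder between 0.007 and 0.013 m and angle between tool's own z axis and vertical below 0.06 rad and linear speed of tool below 0.02 m/s); the robot touches nothing.
It fails at once if more than 25 N between tool and cover (the cover cracks) (contact force between tool and cover above 25 N).
It fails at once if the cover is pushed by the robot itself instead of the tool (contact force between any of the fingers, the arm and cover above 1 N).
It fails at once if the tool is let go in the air and falls (contact force between the fingers and tool below 0.3 N and z of tool in the frame of holder above 0.016 m and linear speed of tool above 0.2 m/s).
It fails at once if the finished unit is touched (contact force between anything else and done_unit above 2 N).
It fails at once if a bystander is moved by more than 15 mm (distance of any of bearing, oiler, wrench from where it was at the start of the episode above 0.015 m).
It also fails if it takes over 72 s, if anything falls off the work surface, if the arm or the gripper's body presses on something with over 40 N, if the wrist force passes 120 N, or if a joint passes its speed limit or range.

ROBOT

A 6-joint arm with a two-finger parallel gripper is mounted at the origin on the work surface. World frame = base frame: x ahead of the robot, y to its left, z up, the work surface at z = 0. Lengths are in m, angles in rad, forces in N, time in s.
With the tool pointing down it reaches from about 0.25 to 0.725 m from the base axis. Payload 4 kg.
Tool frame: the origin (TCP) lies midway between the tips of the shut fingers; the grasp point (between the pads) lies 19 mm behind it; z points along the fingers, y is the line along which they close (so a half turn about z gives the same grasp; the last joint's range is limited). The gripper opens to 85 mm and grips with 20 to 120 N. Pads are 22 mm wide; open, the fingers measure 114 mm over their backs; the gripper's body (76 mm by 85 mm) begins 54 mm behind the grasp point. The pads swing forward as they close: fully open they stand 13 mm farther back than shut.
Start: joints at [1.297, 0.241, 0.005, 1.335, 0, 1.571], TCP at [0.135, 0.481, 0.231] pointing down, gripper open.
Joint ranges: [-2.72, 2.72], [-1.05, 1.87], [-1.09, 1.28], [-1.99, 2.15], [-1.42, 1.44], [-3.14, 3.14]. Speed limits (rad/s): [2.79, 2.79, 3.14, 3.14, 3.14, 3.14].

INTERFACE

Orientations are given as a unit quaternion [x, y, z, w].
In Python, from workcell import get_obs, camera, job_done, silhouettes gives the robot as it stands. The module is installed in compiled form; this text tells all that it offers.
- The arm moves only by the tool drive_tool, never from a script. Its argument "increments" is a list of rows, each a list of 3 entries, a list of its own where there are three numbers: the shift along the world's x, y, z in mm, then the turn, a rotation vector about the world's x, y, z in degrees, then the opening, from 0 (shut) to 1 (fully open). A call has 1 to 8 rows; each row shifts and turns the commanded pose from where the row before left it; what a row does not reach is not made up. A row lasts 1/12 s, in which the tool goes at most 41.7 mm and 7.16 degrees, less where a joint would pass 70% of its speed; a pose out of reach is approached as far as the arm can. A call is refused whole if a number of a shift passes 41.7 or a number of a turn 7.16, either way. A call with a gripper value outside its range is refused whole. The fingers move at their own pace and stop on an object; the grip force is fixed at half the most. Time passes only in rows, so rows that do not move let the fingers close. It gives the time, the measured TCP pose, the force, the opening and the grip force at its end, in the units of the state.
- get_obs(): the state, without advancing time (a new reading comes with each control period).
- camera(name): name is "scene" or "top" or "wrist"; returns a dict with "image" (400x640x3 uint8, red, green, blue), "K" (3x3 intrinsics, pixels), "view" (4x4, takes a point from world to camera coordinates). Camera axes: x right, y down, z forward; pixel columns grow to the right and rows downward; lengths in m; the calibration is good to about 2 mm. A picture is of the moment at which its call begins. There is no depth.
- job_done(): hands the job in; it is judged then, once.
Trained networks look in a picture, given as the dict that the camera call returned (one of the last four; its "shot" number tells which), for a name from the list of things; names that differ only in an ending like _2 or _b are one class to them, and where a whole thing is asked for, a point or a joint stands for the part that bears it (a point fixed in the world has none). Each returns a list of dicts, best first, with "conf" (0 to 1); they miss things now and then, are a little off and sometimes report something else, mostly with a low value. They report only what shows in the picture. A call takes as long as a camera call. They do not tell look-alikes from the thing itself.
- silhouettes(query, picture): "region" (400x640 bool, what is visible of it) and "bbox" ([left, top, right, bottom] in pixels, round what is visible of it).
The state is a dict: "clock": time; "joint_pos": joint angles; "joint_vel": joint speeds; "tau": joint torques, N m; "eef_pos": TCP position; "tool_rot": TCP orientation; "ft_force": force on the tool from outside, world axes, zero at the start; "ft_torque": the same for the moment, N m; "grip_width": finger opening in m; "grasp_force": force on a finger pad.
Only numpy, scipy, OpenCV 4.12 (cv2) and the standard library are available. Lean on these libraries where they do the work, as an engineer would, in place of code of your own. Each camera call takes 0.05 s, during which the arm holds its last target. There are 200 camera calls.

## Working session

There is one attempt and no reset: what is moved stays moved. The work goes in short steps, Python scripts to look and compute and a tool call to move; the robot and the scene stay as the last step left them, time stands still between calls to the robot, and variables do not carry over. Pictures are saved under pics/ and viewed, at most 10 in all, crops included, and the job is handed in when it is done.

Besides the shell and the picture viewer there is one more tool, called after "Call:" as a command line: name --argument value ..., lists and objects as JSON in quotes. drive_tool: Moves the arm, as the interface text tells. Its arguments: {"type":"object","properties":{"increments":{"type":"array"}},"required":["increments"]}

```bash
mkdir -p pics; cat > h.py <<'E'
import numpy as np, cv2
from workcell import get_obs, camera, job_done, silhouettes
def save(p,n): cv2.imwrite('pics/'+n,p['image'][:,:,::-1])
def ray(p,u,v):
    V=np.array(p['view']);R=V[:3,:3];t=V[:3,3]
    d=R.T@np.linalg.inv(p['K'])@np.array([u,v,1.]);return -R.T@t,d/np.linalg.norm(d)
def atz(p,u,v,z):
    c,d=ray(p,u,v);return c+d*(z-c[2])/d[2]
def proj(p,X):
    V=np.array(p['view']);q=np.array(p['K'])@(V[:3,:3]@np.array(X)+V[:3,3]);return q[:2]/q[2]
def tri(obs):
    A=np.zeros((3,3));b=np.zeros(3)
    for p,u,v in obs:
        c,d=ray(p,u,v);M=np.eye(3)-np.outer(d,d);A+=M;b+=M@c
    X=np.linalg.solve(A,b);return X,[np.round(proj(p,X)-[u,v],1) for p,u,v in obs]
E
python3 - <<'E'
from h import *
ps={n:camera(n) for n in('scene','top')}
for n,p in ps.items():
    save(p,n+'0.png')
    print(n,'cam',ray(p,320,200)[0].round(3))
    for q in('unit','cover','tool','holder','done_unit','bearing','oiler','wrench'):
        for s in silhouettes(q,p)[:4]:
            m=s['region'];v,u=np.nonzero(m);print(' ',q,round(s['conf'],2),s['bbox'],(u.mean().round(1),v.mean().round(1)),m.sum(),atz(p,u.mean(),v.mean(),.03).round(3))
print(get_obs())
E
```

```text
scene cam [ 1.351 -0.22   0.883]
  unit 0.89 [301.3, 212.4, 346.0, 252.6] (np.float64(322.2), np.float64(235.0)) 1223 [0.626 0.005 0.03 ]
  unit 0.62 [378.4, 255.6, 438.6, 309.7] (np.float64(407.2), np.float64(283.0)) 2312 [0.801 0.129 0.03 ]
  unit 0.45 [281.7, 271.2, 299.5, 342.2] (np.float64(291.3), np.float64(306.0)) 746 [ 0.783 -0.107  0.03 ]
  tool 0.76 [148.4, 218.6, 165.8, 243.0] (np.float64(154.4), np.float64(233.7)) 336 [ 0.51  -0.345  0.03 ]
  tool 0.67 [189.7, 188.2, 211.4, 227.0] (np.float64(201.3), np.float64(208.2)) 581 [ 0.463 -0.236  0.03 ]
  tool 0.18 [308.9, 160.3, 328.7, 175.5] (np.float64(316.9), np.float64(167.4)) 271 [0.407 0.061 0.03 ]
  holder 0.93 [192.8, 203.1, 217.8, 237.1] (np.float64(205.3), np.float64(224.2)) 406 [ 0.516 -0.234  0.03 ]
  done_unit 0.8 [378.7, 194.0, 427.1, 236.9] (np.float64(401.1), np.float64(217.1)) 1734 [0.629 0.191 0.03 ]
  bearing 0.66 [309.0, 159.0, 328.0, 174.9] (np.float64(316.7), np.float64(167.1)) 299 [0.406 0.06  0.03 ]
  oiler 0.82 [455.3, 194.1, 488.9, 247.5] (np.float64(472.8), np.float64(221.4)) 1077 [0.69  0.339 0.03 ]
 
[... 1326 characters left out ...]
joint_pos': array([1.29704943e+00, 2.40575750e-01, 5.05590531e-03, 1.33518274e+00,
       2.21018695e-05, 1.57077752e+00]), 'joint_vel': array([ 2.45318024e-04,  4.89384899e-05, -2.13983491e-03, -7.52333822e-04,
        1.06732786e-03,  1.11663816e-03]), 'tau': array([-1.03504794e-03, -3.72198629e+01,  2.52692038e+01,  1.16466501e-03,
       -1.52597459e-04,  1.57424388e-06]), 'eef_pos': array([0.13517309, 0.48141691, 0.23133997]), 'tool_rot': array([ 1.36437160e-01,  9.90648726e-01,  4.79417392e-05, -4.55158161e-06]), 'ft_force': array([-0.01015605, -0.54022536, -0.72016734]), 'ft_torque': array([-0.09602781,  0.04406132,  0.02916538]), 'grasp_force': 0.0, 'grip_width': 0.08569758548113511}
```

```bash
python3 - <<'E'
import cv2,numpy as np
a=cv2.imread('pics/scene0.png')[140:350,130:530];b=cv2.imread('pics/top0.png')[100:310,200:490]
a=cv2.resize(a,(800,420//1),interpolation=3);cv2.imwrite('pics/a.png',a)
cv2.imwrite('pics/b.png',cv2.resize(b,(800,580),interpolation=2))
E
```

```text
(no output)
```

View pics/a.png

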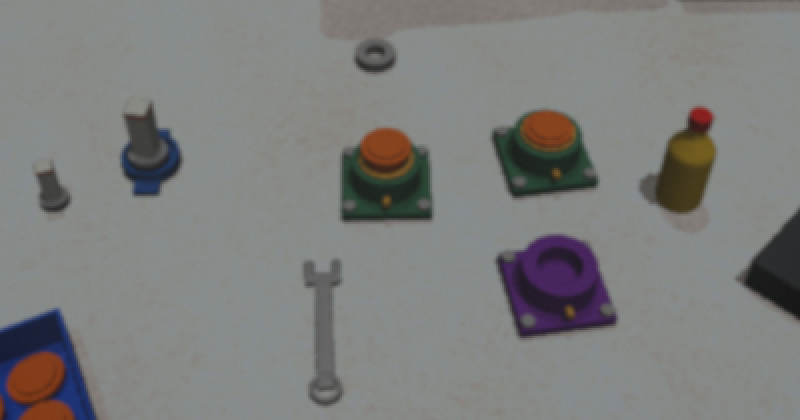

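View pics/b.png

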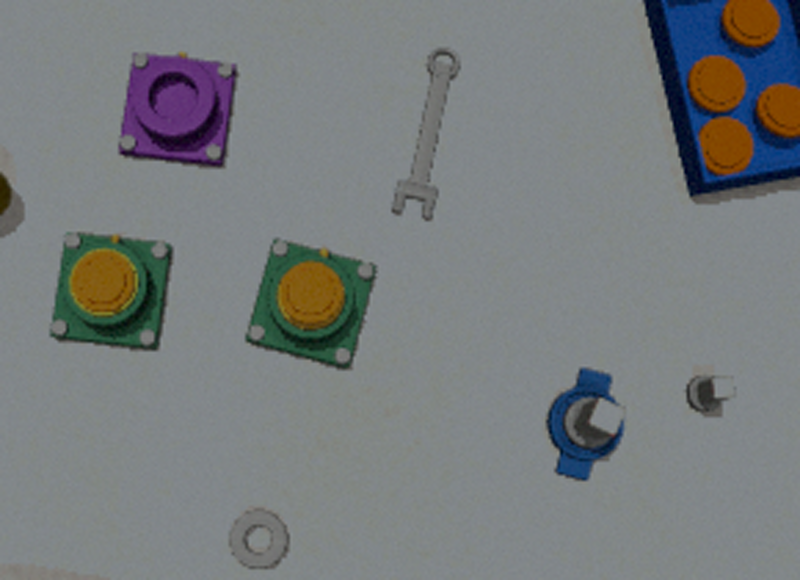

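Scene view: the proud orange cover on its green unit is at (322,230) in scene and (312,205) in top. The finished unit is at scene (401,217). There are two tool look-alikes, at scene (201,208) and (154,234). The larger one at (201,208) stands in the blue holder, so it is the one meant, and the enlarged crop confirms this. The purple unit is a decoy. I'm moving over now.

Call:
drive_tool --increments '[[[17,-37,0],[0,0,0],1],[[17,-37,0],[0,0,0],1],[[17,-37,0],[0,0,0],1],[[17,-37,0],[0,0,0],1],[[17,-37,0],[0,0,0],1],[[17,-37,0],[0,0,0],1],[[17,-37,0],[0,0,0],1],[[17,-37,0],[0,0,0],1]]'

```text
clock: 1.57
eef_pos: [0.2715, 0.1837, 0.2316]
tool_rot: [0.136, 0.991, 0.0, 0.001]
ft_force: [1.1, 0.4, -1.2]
grip_width: 0.0855
grasp_force: 0.0
```

```bash
python3 - <<'E'
from h import *
o=get_obs();print(o['joint_pos'].round(3),o['eef_pos'])
p=camera('wrist');c,d=ray(p,320,200);print(c,d,p['K'][0])
E
```

```text
[ 0.595 -0.107 -0.372  1.305 -0.     0.868] [0.2714572  0.18371553 0.2316035 ]
[0.20068913 0.20407129 0.37378565] [ 0.28359914 -0.07533414 -0.95597923] [323.60367282   0.         318.95062193]
```

Call:
drive_tool --increments '[[[26,-17,0],[0,0,0],1],[[26,-17,0],[0,0,0],1],[[26,-17,0],[0,0,0],1],[[26,-17,0],[0,0,0],1],[[26,-17,0],[0,0,0],1],[[26,-17,0],[0,0,0],1],[[26,-17,0],[0,0,0],1],[[26,-17,0],[0,0,0],1]]'

```text
clock: 2.28
eef_pos: [0.4804, 0.0483, 0.2313]
tool_rot: [0.137, 0.991, 0.0, 0.0]
ft_force: [0.4, 0.4, 1.2]
grip_width: 0.0855
grasp_force: 0.0
```

```bash
cat >> h.py <<'E'
import pickle
def shot(n,qs):
    p=camera('wrist');save(p,n+'.png');r={}
    for q in qs:
        r[q]=silhouettes(q,p)
        for s in r[q][:3]: print(n,q,round(s['conf'],2),np.round(s['bbox'],1),s['region'].sum())
    pickle.dump((p,r),open(n+'.pkl','wb'));return p,r
E
python3 - <<'E'
from h import *
print(get_obs()['eef_pos']);shot('u1',['unit','cover'])
E
```

```text
[0.48040847 0.0482767  0.23130968]
u1 unit 0.91 [404.8 325.9 434.5 365.1] 622
u1 unit 0.65 [279.3 221.4 361.9 302. ] 4095
u1 cover 0.93 [291.5 265.1 347.3 311.3] 1955
u1 cover 0.31 [280.9 223.7 361.7 300.9] 3931
```

Call:
drive_tool --increments '[[[10,-30,0],[0,0,0],1],[[10,-30,0],[0,0,0],1],[[10,-30,0],[0,0,0],1],[[0,0,0],[0,0,0],1]]'

```text
clock: 2.77
eef_pos: [0.5097, -0.0439, 0.2313]
tool_rot: [0.138, 0.99, -0.001, 0.001]
ft_force: [0.8, 0.9, 0.9]
grip_width: 0.0853
grasp_force: 0.0
```

```bash
python3 - <<'E'
from h import *
print(get_obs()['eef_pos']);shot('u2',['unit','cover','tool'])
E
python3 -c "
import cv2,numpy as np
a=[cv2.resize(cv2.imread(f'pics/{n}.png'),(400,250),interpolation=3) for n in('u1','u2')]
cv2.imwrite('pics/u12.png',np.hstack(a))"; ls pics . | head -20
```

```text
[ 0.50974965 -0.04386922  0.23131917]
u2 unit 0.84 [343.2 180.2 433.8 268.2] 4165
u2 unit 0.73 [482.6 289.  550.3 320.5] 1371
u2 cover 0.63 [369.1 217.2 430.2 268.1] 2110
u2 tool 0.92 [ 33.7 214.6  97.2 256.3] 1276
.:
h.py
pics
u1.pkl
u2.pkl

pics:
a.png
b.png
scene0.png
top0.png
u1.png
u12.png
u2.png
```

View pics/u2.png

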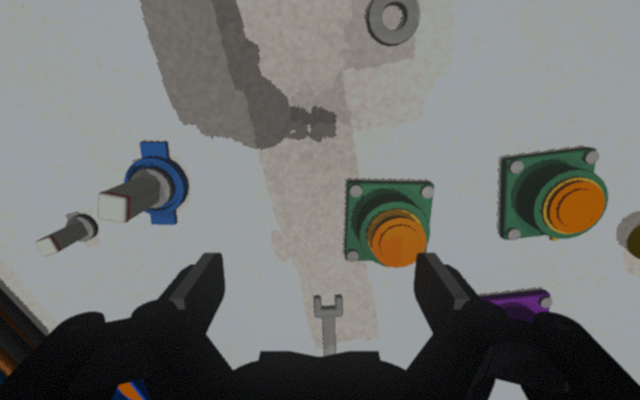

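The u2 wrist view shows the cover at (398,240), the tool's red-edged top at (115,205) above the holder ring at (160,185), and the small look-alike at (60,240). I'll close in on the tool and measure with a silhouette fit.

Call:
drive_tool --increments '[[[-6,-32,0],[0,0,0],1],[[-6,-32,0],[0,0,0],1],[[-6,-32,0],[0,0,0],1],[[-6,-32,0],[0,0,0],1],[[0,0,0],[0,0,0],1],[[0,0,0],[0,0,0],1]]'

```text
clock: 3.47
eef_pos: [0.4847, -0.1684, 0.2315]
tool_rot: [0.137, 0.991, 0.0, -0.0]
ft_force: [-0.5, -0.4, -0.2]
grip_width: 0.0854
grasp_force: 0.0
```

```bash
cat >> h.py <<'E'
from scipy.optimize import minimize
C=np.array([[np.cos(a),np.sin(a)] for a in np.linspace(0,2*np.pi,40,endpoint=False)])
def circ(r,z): return np.c_[C*r,np.full(40,z)]
def sq(h,z): return np.array([[a*h,b*h,z] for a in(-1,1) for b in(-1,1)])
def mask(p,parts,x,y,z,yaw):
    m=np.zeros((400,640),np.uint8);c,s=np.cos(yaw),np.sin(yaw);R=np.array([[c,-s,0],[s,c,0],[0,0,1]])
    for P in parts:
        uv=np.array([proj(p,R@q+[x,y,z]) for q in P],np.float32)
        cv2.fillConvexPoly(m,np.round(cv2.convexHull(uv)*16).astype(np.int32),1,lineType=cv2.LINE_AA if 0 else 8,shift=4)
    return m>0
def fit(obs,parts,x0,yaw=False,step=.006):
    def cost(v):
        v=list(v)+[0]*(4-len(v));s=0
        for p,reg in obs:
            m=mask(p,parts,*v);s+=1-(m&reg).sum()/max(1,(m|reg).sum())
        return s/len(obs)
    n=len(x0);S=np.vstack([x0]+[np.array(x0)+np.eye(n)[i]*(step if i<3 else .2) for i in range(n)])
    r=minimize(cost,x0,method='Nelder-Mead',options=dict(initial_simplex=S,xatol=1e-4,fatol=1e-4,maxiter=200))
    return r.x.round(4),round(r.fun,3)
COVER=[np.vstack([circ(.021,-.010),circ(.028,0)]),np.vstack([circ(.028,0),circ(.028,.005),circ(.021,.008)])]
FOOT=[np.vstack([sq(.05,0),sq(.05,.014)]),np.vstack([circ(.039,0.014),circ(.039,.048)]),np.vstack([circ(.028,.063),circ(.021,.072)])]
TOOL=[np.vstack([circ(.023,0),circ(.023,.014)]),np.vstack([sq(.013,.014),sq(.013,.084)])]
def load(n): return pickle.load(open(n+'.pkl','rb'))
E
python3 - <<'E'
from h import *
print(get_obs()['eef_pos'])
shot('t1',['tool','holder'])
E
```

```text
[ 0.48468092 -0.16839991  0.23146301]
t1 tool 0.96 [150.8 204.7 195.2 249. ] 1163
t1 tool 0.75 [232.2 156.8 283.5 210.4] 1888
t1 holder 0.63 [233.8 135.5 291.  216.4] 1976
```

Call:
drive_tool --increments '[[[-7,-35,0],[0,0,0],1],[[-7,-35,0],[0,0,0],1],[[0,0,0],[0,0,0],1],[[0,0,0],[0,0,0],1]]'

```text
clock: 3.95
eef_pos: [0.4713, -0.2384, 0.2312]
tool_rot: [0.137, 0.991, 0.0, -0.0]
ft_force: [-0.4, 0.9, 0.1]
grip_width: 0.085
grasp_force: 0.0
```

```bash
python3 - <<'E'
from h import *
print(get_obs()['eef_pos'])
shot('t2',['tool','holder'])
near=lambda p,L,X: min(L,key=lambda s:np.hypot(*(proj(p,X)-[np.mean(np.nonzero(s['region'])[1]),np.mean(np.nonzero(s['region'])[0])])))['region']
ob=[]
for n in('u2','t1','t2'):
    p,r=load(n);ob.append((p,near(p,r['tool'],[.48,-.23,.05])))
for y in(.2,.7,1.1): print('tool',fit(ob,TOOL,[.475,-.232,.01,y]))
for o in ob: print(' single',fit([o],TOOL,[.475,-.232,.01,1.1]))
oc=[(p,r['cover'][0]['region']) for p,r in(load('u1'),load('u2'))]
print('cover',fit(oc,COVER,[.6,.013,.064]))
for n in('t1','t2'):
    p,_=load(n);im=cv2.imread(f'pics/{n}.png')
cv2.imwrite('pics/t12.png',np.vstack([np.hstack([cv2.imread(f'pics/{n}.png')[60:340,100:500] for n in('t1','t2')])]))
E
```

```text
[ 0.47130061 -0.23838697  0.23118406]
t2 tool 0.93 [303.5 153.  345.3 204.1] 1688
t2 tool 0.64 [217.7 204.3 254.5 240.1] 939
t2 holder 0.83 [296.5 126.9 352.1 210.1] 1681
t2 holder 0.31 [554.5 202.7 625.1 254.4] 2634
tool (array([ 0.4786, -0.2342,  0.002 ,  0.57  ]), np.float64(0.407))
tool (array([ 0.4777, -0.2332,  0.0042,  1.1449]), np.float64(0.375))
tool (array([ 0.4781, -0.2335,  0.0018,  1.0979]), np.float64(0.372))
 single (array([ 0.493 , -0.2773,  0.0371,  1.0005]), np.float64(0.683))
 single (array([ 0.4788, -0.2349, -0.0012,  1.0448]), np.float64(0.043))
 single (array([ 0.4795, -0.2337, -0.0028,  1.2443]), np.float64(0.039))
cover (array([0.5984, 0.0166, 0.0587]), np.float64(0.047))
```

View pics/t12.png

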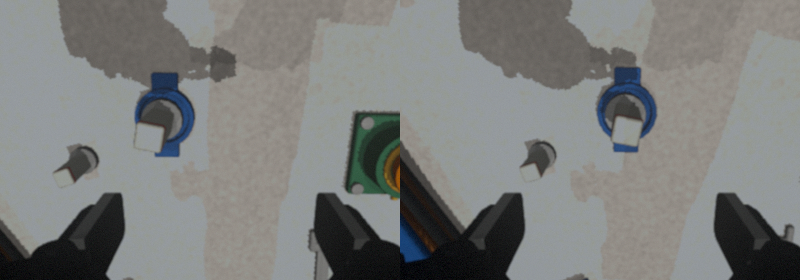

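The pair of views shows the tool's white top face at t1 (250,196) and t2 (326,192), inside the blue ring. Now a precise measurement from the top face.

```bash
python3 - <<'E'
from h import *
obs=[];ob=[];oh=[]
for n,g in(('t1',(250,197)),('t2',(326,192))):
    p,r=load(n);im=p['image'].astype(int)
    w=((im.min(2)>im[g[1],g[0]].min()-25)).astype(np.uint8)
    reg=[s['region'] for s in r['tool'] if s['region'][g[1],g[0]]][0]
    k,l=cv2.connectedComponents(w&cv2.dilate(reg.astype(np.uint8),np.ones((3,3))))
    m=(l==l[g[1],g[0]]).astype(np.uint8)
    cs,_=cv2.findContours(m,0,2);c=max(cs,key=cv2.contourArea);rc=cv2.minAreaRect(c);b=cv2.boxPoints(rc)
    q=np.array([atz(p,*x,.094)[:2] for x in b])
    e=[q[1]-q[0],q[2]-q[1]]
    M=m.nonzero();print(n,rc,'len',[np.linalg.norm(v).round(4) for v in e],'yaw',[np.degrees(np.arctan2(v[1],v[0])).round(1)%90 for v in e],'ctr@94',atz(p,M[1].mean(),M[0].mean(),.094).round(4))
    obs.append((p,M[1].mean(),M[0].mean()));ob.append((p,reg));oh.append((p,r['holder'][0]['region']))
print('top',tri(obs));print('toolfit',fit(ob,TOOL,[.479,-.234,.01,1.1]),fit(ob,TOOL,[.479,-.234,.01,1.3]))
# holder ring centre: fit with z fixed 0 on blue pixels
for p,_ in ob:
    im=p['image'].astype(int);bl=((im[:,:,2]>im[:,:,0]+40)).astype(np.uint8)
    print('blue',bl.sum())
E
```

```text
t1 ((246.72972106933594, 198.12164306640625), (28.769821166992188, 25.975040435791016), 9.462322235107422) len [np.float64(0.0247), np.float64(0.0254)] yaw [np.float64(60.900000000000006), np.float64(64.4)] ctr@94 [ 0.477  -0.2331  0.094 ]
t2 ((324.82354736328125, 192.2058868408203), (28.376665115356445, 27.163990020751953), 14.03624439239502) len [np.float64(0.0251), np.float64(0.0252)] yaw [np.float64(60.30000000000001), np.float64(59.9)] ctr@94 [ 0.477  -0.2327  0.094 ]
top (array([ 0.47666693, -0.23267249,  0.09541076]), [array([-0., -0.]), array([0., 0.])])
toolfit (array([ 0.4781, -0.2339,  0.0012,  1.1895]), np.float64(0.059)) (array([ 0.478 , -0.2335,  0.002 ,  1.1445]), np.float64(0.059))
blue 5918
blue 14753
```

Call:
drive_tool --increments '[[[3,3,-25],[0,0,-6.5],1],[[3,3,-25],[0,0,-6.5],1],[[0,0,-30],[0,0,0],1],[[0,0,-30],[0,0,0],1],[[0,0,-30],[0,0,0],1],[[0,0,-25],[0,0,0],1],[[0,0,-15],[0,0,0],1],[[0,0,-8],[0,0,0],1]]'

```text
clock: 4.77
eef_pos: [0.4759, -0.2302, 0.0408]
tool_rot: [0.247, 0.969, 0.001, -0.002]
ft_force: [0.7, -0.1, 0.5]
grip_width: 0.0855
grasp_force: 0.0
```

Call:
drive_tool --increments '[[[0,0,0],[0,0,0],1],[[0,0,0],[0,0,0],1]]'

```text
clock: 4.93
eef_pos: [0.4778, -0.2319, 0.0437]
tool_rot: [0.247, 0.969, 0.0, 0.0]
ft_force: [-0.3, 0.9, 0.3]
grip_width: 0.0855
grasp_force: 0.0
```

Call:
drive_tool --increments '[[[0,0,0],[0,0,0],0.2],[[0,0,0],[0,0,0],0.2],[[0,0,0],[0,0,0],0],[[0,0,0],[0,0,0],0],[[0,0,0],[0,0,0],0],[[0,0,0],[0,0,0],0]]'

```text
clock: 5.43
eef_pos: [0.4777, -0.233, 0.0441]
tool_rot: [0.248, 0.969, -0.0, 0.001]
ft_force: [-0.5, 0.5, 3.8]
grip_width: 0.0252
grasp_force: 59.8
```

Call:
drive_tool --increments '[[[0,0,8],[0,0,0],0],[[0,0,16],[0,0,0],0],[[0,0,22],[0,0,0],0],[[0,0,25],[0,0,0],0],[[0,0,25],[0,0,0],0],[[0,0,14],[0,0,0],0],[[0,0,0],[0,0,0],0],[[0,0,0],[0,0,0],0]]'

```text
clock: 6.1
eef_pos: [0.4772, -0.2327, 0.1535]
tool_rot: [0.248, 0.969, -0.0, 0.0]
ft_force: [0.1, -0.4, -5.2]
grip_width: 0.0251
grasp_force: 59.0
```

```bash
python3 - <<'E'
from h import *
o=get_obs();print(o['eef_pos'],o['ft_force'],o['joint_pos'].round(2))
# holder now empty: pictures
p,r=shot('h1',['holder','tool'])
T=camera('top');S=camera('scene')
hs={}
for n,q in(('top',T),('scene',S)):
    save(q,n+'1.png');hs[n]={k:silhouettes(k,q) for k in('holder','tool','cover','unit')}
    for k,L in hs[n].items():
        for s in L[:3]: print(n,k,round(s['conf'],2),np.round(s['bbox'],1))
pickle.dump((T,S,hs),open('ts.pkl','wb'))
cv2.imwrite('pics/v1.png',np.vstack([np.hstack([cv2.resize(S['image'][150:270,160:360,::-1],(400,240)),cv2.resize(T['image'][180:300,280:480,::-1],(400,240))]),cv2.resize(p['image'][:,:,::-1],(800,500))[80:440]]))
E
```

```text
[ 0.47718389 -0.23267667  0.15349121] [ 0.1314346  -0.42917697 -5.15871291] [-0.45  0.35 -0.06  1.17  0.    0.05]
h1 holder 0.98 [282.6 126.2 356.1 209.1] 4077
h1 tool 0.96 [201.  240.8 250.9 296.5] 1501
h1 tool 0.72 [278.9 193.5 358.1 352.2] 10834
top tool 0.4 [411.4 243.8 428.  262.7]
top cover 0.56 [300.8 198.2 326.2 216.3]
top unit 0.82 [245.3 121.2 285.3 160.3]
top unit 0.79 [289.9 185.4 333.5 231.7]
top unit 0.55 [178.6 151.3 203.9 176.8]
scene holder 0.58 [192.2 202.5 218.2 235.4]
scene holder 0.49 [311.4 163.3 325.8 174. ]
scene holder 0.16 [300.1 213.2 345.9 250.6]
scene tool 0.81 [144.9 219.2 165.7 245.7]
scene tool 0.7 [183.2 152.4 204.5 192. ]
scene cover 0.86 [308.1 204.2 334.  227.1]
scene cover 0.58 [300.2 215.5 345.3 250.5]
scene unit 0.97 [300.  214.5 345.8 253.1]
scene unit 0.62 [377.3 256.3 440.9 308.6]
```

View pics/v1.png

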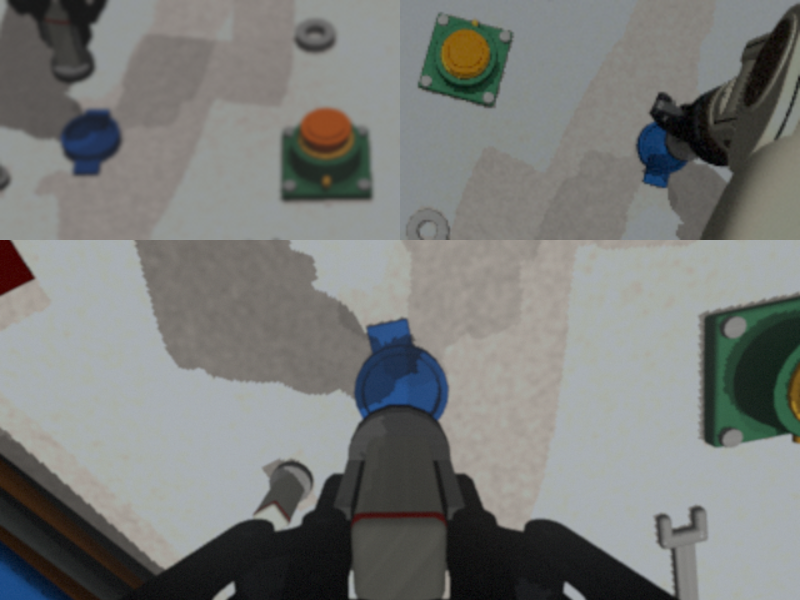

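The crops show the tool hanging upright in the fingers, with the holder (crop 90,138) empty and the cover still proud. Next I'll refine the cover and seat position using several views.

```bash
python3 - <<'E'
from h import *
T,S,hs=pickle.load(open('ts.pkl','rb'));p1,r1=load('u1');p2,r2=load('u2')
cov={'top':(T,hs['top']['cover'][0]['region']),'scene':(S,hs['scene']['cover'][0]['region']),'u1':(p1,r1['cover'][0]['region']),'u2':(p2,r2['cover'][0]['region'])}
un={'top':(T,hs['top']['unit'][1]['region']),'scene':(S,hs['scene']['unit'][0]['region']),'u2':(p2,r2['unit'][0]['region'])}
print('cover all',fit(list(cov.values()),COVER,[.6,.014,.064]))
for k,v in cov.items():
    f=lambda xy:0
    print(k,'zfix',min(((lambda c:(round(c,3),x,y))(1-(lambda m:(m&v[1]).sum()/(m|v[1]).sum())(mask(v[0],COVER,x,y,.064,0))) for x in np.arange(.588,.612,.001) for y in np.arange(.004,.026,.001))))
# orange pixel colour check masks
print('unit all',fit(list(un.values()),FOOT,[.6,.014,0.,.2]),fit(list(un.values()),FOOT,[.6,.014,0.,-.2]))
for k,v in un.items(): print(k,fit([v],FOOT,[.6,.014,0.,-.2]))
# orange-mask based
def org(p,reg):
    hsv=cv2.cvtColor(p['image'],cv2.COLOR_RGB2HSV);m=(hsv[...,0]>5)&(hsv[...,0]<20)&(hsv[...,1]>150)
    return m&cv2.dilate(reg.astype(np.uint8),np.ones((7,7))).astype(bool)
oc=[(p,org(p,r)) for p,r in cov.values()]
print([ (a[1].sum(),b[1].sum()) for a,b in zip(oc,cov.values())],'org',fit(oc,COVER,[.6,.014,.064]))
E
```

```text
cover all (array([0.5963, 0.0155, 0.0611]), np.float64(0.086))
top zfix (np.float64(0.086), np.float64(0.598), np.float64(0.014))
scene zfix (np.float64(0.102), np.float64(0.598), np.float64(0.015))
u1 zfix (np.float64(0.054), np.float64(0.595), np.float64(0.017))
u2 zfix (np.float64(0.092), np.float64(0.595), np.float64(0.016))
unit all (array([ 0.5967,  0.0153, -0.0026, -0.303 ]), np.float64(0.384)) (array([ 5.960e-01,  1.510e-02, -5.000e-04, -3.002e-01]), np.float64(0.384))
top (array([ 0.5973,  0.0142,  0.0027, -0.2626]), np.float64(0.383))
scene (array([ 0.5986,  0.0143,  0.0026, -0.3033]), np.float64(0.343))
u2 (array([ 0.5958,  0.0166, -0.0024, -0.3264]), np.float64(0.423))
[(np.int64(215), np.int64(404)), (np.int64(433), np.int64(486)), (np.int64(2019), np.int64(1955)), (np.int64(2286), np.int64(2110))] org (array([0.5969, 0.0168, 0.0596]), np.float64(0.235))
```

Call:
drive_tool --increments '[[[10,21,0],[0,0,0],0],[[15,31,0],[0,0,0],0],[[15,31,0],[0,0,0],0],[[15,31,0],[0,0,0],0],[[15,31,0],[0,0,0],0],[[15,31,0],[0,0,0],0],[[15,31,0],[0,0,0],0],[[10,21,0],[0,0,0],0]]'

```text
clock: 7.42
eef_pos: [0.5884, -0.0015, 0.1534]
tool_rot: [0.247, 0.969, 0.001, 0.0]
ft_force: [0.6, 0.3, -3.7]
grip_width: 0.0255
grasp_force: 59.5
```

Call:
drive_tool --increments '[[[9.6,20.5,0],[0,0,0],0],[[0,0,0],[0,0,0],0],[[0,0,0],[0,0,0],0],[[0,0,0],[0,0,0],0]]'

```text
clock: 7.75
eef_pos: [0.5964, 0.0156, 0.153]
tool_rot: [0.248, 0.969, -0.0, -0.0]
ft_force: [-0.3, -0.3, -3.6]
grip_width: 0.0252
grasp_force: 59.7
```

```bash
python3 - <<'E'
from h import *
o=get_obs();print(o['eef_pos'],o['ft_force'])
p,r=shot('c1',['cover','tool']);S=camera('scene')
x,y,z=o['eef_pos'];
cv2.imwrite('pics/v2.png',np.hstack([cv2.resize(S['image'][130:280,250:400,::-1],(400,400)),p['image'][100:300,220:420,::-1].repeat(2,0).repeat(2,1)]))
# tool foot fit in scene
for s in silhouettes('tool',S)[:3]:
    print('scene tool',s['conf'],s['bbox'])
q=[proj(S,X).round(1) for X in([x,y,z-.034],[.5965,.0155,.072])];print(q)
E
```

```text
[0.59639877 0.0156342  0.15303648] [-0.2532648  -0.26817974 -3.56202987]
c1 cover 0.74 [279.8 169.1 360.4 214.6] 2158
c1 tool 0.81 [277.5 193.4 358.8 354.9] 10974
scene tool 0.84 [148.6, 221.0, 164.1, 244.4]
scene tool 0.83 [309.1, 162.8, 329.9, 204.2]
[array([322.5, 195.7]), array([322.5, 211.3])]
```

View pics/v2.png

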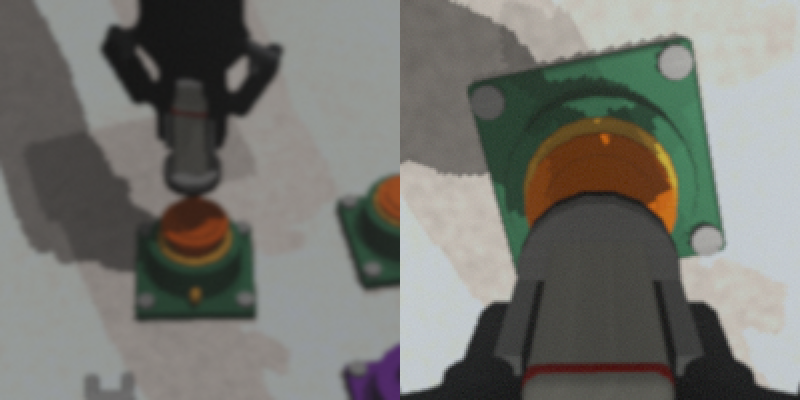

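The crops show the foot just above the cover, centred on it to within about 2 mm (cover at x≈601 in the wrist crop, foot the same). I'm descending.

Call:
drive_tool --increments '[[[0,1,-8],[0,0,0],0],[[0,0,-12],[0,0,0],0],[[0,0,-10],[0,0,0],0],[[0,0,-6],[0,0,0],0],[[0,0,-3],[0,0,0],0],[[0,0,-1],[0,0,0],0],[[0,0,0],[0,0,0],0],[[0,0,0],[0,0,0],0]]'

```text
clock: 8.67
eef_pos: [0.5972, 0.0169, 0.1137]
tool_rot: [0.248, 0.969, 0.0, 0.0]
ft_force: [-0.4, -0.5, -3.6]
grip_width: 0.0252
grasp_force: 59.8
```

Call:
drive_tool --increments '[[[0,0,-1],[0,0,0],0],[[0,0,-1],[0,0,0],0],[[0,0,0],[0,0,0],0]]'

```text
clock: 8.92
eef_pos: [0.5969, 0.0169, 0.1114]
tool_rot: [0.248, 0.969, 0.0, 0.0]
ft_force: [1.1, 0.4, -3.1]
grip_width: 0.0253
grasp_force: 59.8
```

Call:
drive_tool --increments '[[[0,0,-1],[0,0,0],0],[[0,0,-1],[0,0,0],0],[[0,0,0],[0,0,0],0]]'

```text
clock: 9.17
eef_pos: [0.5967, 0.0169, 0.1091]
tool_rot: [0.248, 0.969, -0.0, -0.0]
ft_force: [0.9, -0.2, -3.9]
grip_width: 0.0254
grasp_force: 59.8
```

Call:
drive_tool --increments '[[[0,0,-1],[0,0,0],0],[[0,0,-1],[0,0,0],0],[[0,0,0],[0,0,0],0]]'

```text
clock: 9.42
eef_pos: [0.5966, 0.0169, 0.107]
tool_rot: [0.248, 0.969, -0.0, -0.0]
ft_force: [-0.3, 0.2, -3.7]
grip_width: 0.0254
grasp_force: 59.8
```

Call:
drive_tool --increments '[[[0,0,-1],[0,0,0],0],[[0,0,0],[0,0,0],0]]'

```text
clock: 9.58
eef_pos: [0.5967, 0.0169, 0.1061]
tool_rot: [0.248, 0.969, -0.0, -0.0]
ft_force: [-0.6, 0.3, -3.8]
grip_width: 0.0256
grasp_force: 59.8
```

Call:
drive_tool --increments '[[[0,0,-1],[0,0,0],0],[[0,0,0],[0,0,0],0]]'

```text
clock: 9.75
eef_pos: [0.5969, 0.0169, 0.1053]
tool_rot: [0.248, 0.969, 0.0, 0.0]
ft_force: [0.1, 0.2, -2.7]
grip_width: 0.0249
grasp_force: 60.0
```

Call:
drive_tool --increments '[[[0,0,-1],[0,0,0],0],[[0,0,0],[0,0,0],0]]'

```text
clock: 9.92
eef_pos: [0.597, 0.0169, 0.105]
tool_rot: [0.248, 0.969, 0.0, 0.0]
ft_force: [-1.5, 0.3, 0.7]
grip_width: 0.0252
grasp_force: 60.5
```

Call:
drive_tool --increments '[[[0,0,-1],[0,0,0],0],[[0,0,0],[0,0,0],0]]'

```text
clock: 10.08
eef_pos: [0.5973, 0.0168, 0.1044]
tool_rot: [0.248, 0.969, 0.0, 0.001]
ft_force: [-0.5, -0.8, 2.8]
grip_width: 0.0252
grasp_force: 60.7
```

Call:
drive_tool --increments '[[[0,0,-1],[0,0,0],0],[[0,0,0],[0,0,0],0]]'

```text
clock: 10.25
eef_pos: [0.5977, 0.0168, 0.1036]
tool_rot: [0.248, 0.969, 0.0, 0.001]
ft_force: [-0.5, -0.3, 4.8]
grip_width: 0.0258
grasp_force: 60.9
```

Call:
drive_tool --increments '[[[0,0,-1],[0,0,0],0],[[0,0,0],[0,0,0],0]]'

```text
clock: 10.42
eef_pos: [0.598, 0.0169, 0.1027]
tool_rot: [0.248, 0.969, 0.0, 0.002]
ft_force: [-0.8, -0.6, 5.4]
grip_width: 0.0255
grasp_force: 60.8
```

Call:
drive_tool --increments '[[[0,0,-1],[0,0,0],0],[[0,0,0],[0,0,0],0]]'

```text
clock: 10.58
eef_pos: [0.598, 0.0169, 0.1019]
tool_rot: [0.248, 0.969, 0.001, 0.002]
ft_force: [-0.9, 0.5, 5.4]
grip_width: 0.0253
grasp_force: 61.0
```

Call:
drive_tool --increments '[[[0,0,-1],[0,0,0],0],[[0,0,0],[0,0,0],0]]'

```text
clock: 10.75
eef_pos: [0.598, 0.0169, 0.1009]
tool_rot: [0.248, 0.969, 0.0, 0.002]
ft_force: [-0.2, -0.6, 4.9]
grip_width: 0.0253
grasp_force: 60.8
```

Call:
drive_tool --increments '[[[0,0,-1],[0,0,0],0],[[0,0,0],[0,0,0],0]]'

```text
clock: 10.92
eef_pos: [0.5976, 0.0169, 0.0983]
tool_rot: [0.248, 0.969, 0.0, 0.001]
ft_force: [1.4, 0.6, -0.5]
grip_width: 0.0253
grasp_force: 60.0
```

Call:
drive_tool --increments '[[[0,0,-1],[0,0,0],0],[[0,0,0],[0,0,0],0]]'

```text
clock: 11.08
eef_pos: [0.5961, 0.0169, 0.0962]
tool_rot: [0.248, 0.969, -0.0, -0.001]
ft_force: [-1.2, 0.6, -3.6]
grip_width: 0.0255
grasp_force: 59.9
```

Call:
drive_tool --increments '[[[0,0,-1],[0,0,0],0],[[0,0,0],[0,0,0],0]]'

```text
clock: 11.25
eef_pos: [0.5957, 0.0169, 0.0949]
tool_rot: [0.248, 0.969, -0.0, -0.001]
ft_force: [0.2, 0.2, -2.8]
grip_width: 0.0256
grasp_force: 59.9
```

Call:
drive_tool --increments '[[[0,0,-1],[0,0,0],0],[[0,0,0],[0,0,0],0]]'

```text
clock: 11.42
eef_pos: [0.5963, 0.0169, 0.0946]
tool_rot: [0.248, 0.969, -0.0, -0.001]
ft_force: [-0.2, 0.3, -3.8]
grip_width: 0.0253
grasp_force: 59.9
```

Call:
drive_tool --increments '[[[0,0,-1],[0,0,0],0],[[0,0,0],[0,0,0],0]]'

```text
clock: 11.58
eef_pos: [0.5966, 0.0169, 0.094]
tool_rot: [0.248, 0.969, -0.0, -0.0]
ft_force: [0.3, -0.1, -3.3]
grip_width: 0.0253
grasp_force: 59.9
```

Call:
drive_tool --increments '[[[0,0,-1],[0,0,0],0],[[0,0,0],[0,0,0],0]]'

```text
clock: 11.75
eef_pos: [0.5967, 0.0169, 0.0932]
tool_rot: [0.248, 0.969, -0.0, -0.0]
ft_force: [-0.6, -0.5, -3.3]
grip_width: 0.025
grasp_force: 59.9
```

Call:
drive_tool --increments '[[[0,0,-1],[0,0,0],0],[[0,0,0],[0,0,0],0]]'

```text
clock: 11.92
eef_pos: [0.5968, 0.0169, 0.093]
tool_rot: [0.248, 0.969, 0.0, 0.0]
ft_force: [-2.0, -0.0, 1.0]
grip_width: 0.0252
grasp_force: 60.3
```

Call:
drive_tool --increments '[[[0,0,-1],[0,0,0],0],[[0,0,0],[0,0,0],0]]'

```text
clock: 12.08
eef_pos: [0.5968, 0.0169, 0.093]
tool_rot: [0.248, 0.969, 0.0, 0.001]
ft_force: [-4.4, -0.4, 6.8]
grip_width: 0.0255
grasp_force: 61.1
```

Call:
drive_tool --increments '[[[-0.5,0,-0.5],[0,0,0],0],[[0,0,0],[0,0,0],0],[[0,0,0],[0,0,0],0]]'

```text
clock: 12.33
eef_pos: [0.5968, 0.0169, 0.093]
tool_rot: [0.248, 0.969, 0.0, 0.001]
ft_force: [-4.4, 0.5, 7.7]
grip_width: 0.0254
grasp_force: 61.2
```

Call:
drive_tool --increments '[[[-0.3,0,-0.5],[0,0,0],0],[[0,0,0],[0,0,0],0],[[0,0,0],[0,0,0],0]]'

```text
clock: 12.58
eef_pos: [0.5968, 0.0169, 0.093]
tool_rot: [0.248, 0.969, 0.0, 0.002]
ft_force: [-3.7, -2.2, 9.7]
grip_width: 0.0254
grasp_force: 61.4
```

Call:
drive_tool --increments '[[[-0.2,0.2,-0.5],[0,0,0],0],[[0,0,0],[0,0,0],0],[[0,0,0],[0,0,0],0]]'

```text
clock: 12.83
eef_pos: [0.5968, 0.0169, 0.0929]
tool_rot: [0.248, 0.969, 0.0, 0.002]
ft_force: [-4.3, -0.5, 11.1]
grip_width: 0.0255
grasp_force: 61.8
```

Call:
drive_tool --increments '[[[-0.2,0,-0.4],[0,0,0],0],[[0,0,0],[0,0,0],0],[[0,0,0],[0,0,0],0]]'

```text
clock: 13.08
eef_pos: [0.5968, 0.0169, 0.093]
tool_rot: [0.248, 0.969, 0.0, 0.002]
ft_force: [-4.5, 0.7, 13.5]
grip_width: 0.0254
grasp_force: 61.9
```

Net force is about 17.1 N vertical and 17.7 N in total. Holding for more than 1 s.

Call:
drive_tool --increments '[[[0,0,-0.2],[0,0,0],0],[[0,0,0],[0,0,0],0],[[0,0,0],[0,0,0],0],[[0,0,0],[0,0,0],0],[[0,0,0],[0,0,0],0],[[0,0,0],[0,0,0],0],[[0,0,0],[0,0,0],0],[[0,0,0],[0,0,0],0]]'

```text
clock: 13.75
eef_pos: [0.5968, 0.0169, 0.0929]
tool_rot: [0.248, 0.969, 0.0, 0.002]
ft_force: [-4.0, -0.7, 14.6]
grip_width: 0.0249
grasp_force: 62.0
```

Call:
drive_tool --increments '[[[0,0,0],[0,0,0],0],[[0,0,0],[0,0,0],0],[[0,0,0],[0,0,0],0],[[0,0,0],[0,0,0],0],[[0,0,0],[0,0,0],0],[[0,0,0],[0,0,0],0],[[0,0,0],[0,0,0],0],[[0,0,0],[0,0,0],0]]'

```text
clock: 14.42
eef_pos: [0.5968, 0.0169, 0.0929]
tool_rot: [0.248, 0.969, 0.0, 0.002]
ft_force: [-3.9, -0.7, 14.2]
grip_width: 0.0254
grasp_force: 62.0
```

Call:
drive_tool --increments '[[[0.5,0,1],[0,0,0],0],[[0.5,0,2],[0,0,0],0],[[0,0,2],[0,0,0],0],[[0,0,3],[0,0,0],0],[[0,0,10],[0,0,0],0],[[0,0,20],[0,0,0],0],[[0,0,20],[0,0,0],0],[[0,0,5],[0,0,0],0]]'

```text
clock: 15.08
eef_pos: [0.5987, 0.0171, 0.1559]
tool_rot: [0.248, 0.969, 0.001, 0.003]
ft_force: [0.3, 0.1, -2.7]
grip_width: 0.0255
grasp_force: 60.0
```

```bash
python3 - <<'E'
from h import *
o=get_obs();print(o['eef_pos'],o['ft_force'])
p,r=shot('c2',['cover']);S=camera('scene')
cv2.imwrite('pics/v3.png',np.hstack([cv2.resize(S['image'][130:280,250:400,::-1],(400,400)),p['image'][100:300,220:420,::-1].repeat(2,0).repeat(2,1)]))
E
```

```text
[0.59871629 0.01714295 0.15592121] [ 0.31537928  0.12016849 -2.73954492]
c2 cover 0.65 [278.3 162.8 353.9 206.7] 2225
```

View pics/v3.png

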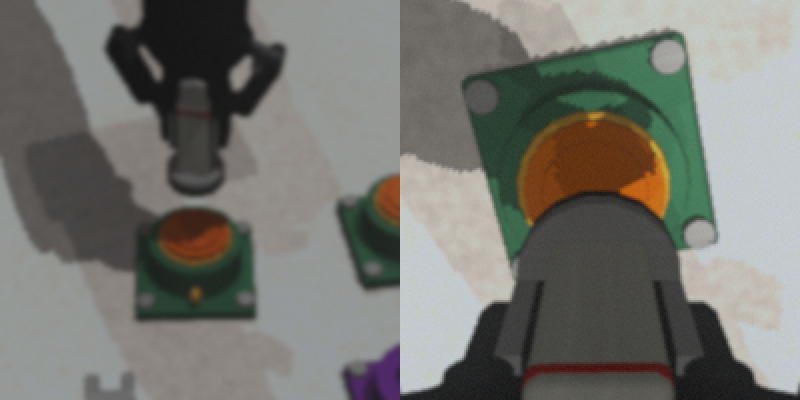

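The crops show the cover seated level and low, with the tool clear above it. Returning to the holder.

Call:
drive_tool --increments '[[[-10,-21,0],[0,0,0],0],[[-15,-31,0],[0,0,0],0],[[-15,-31,0],[0,0,0],0],[[-15,-31,0],[0,0,0],0],[[-15,-31,0],[0,0,0],0],[[-15,-31,0],[0,0,0],0],[[-15,-31,0],[0,0,0],0],[[-10,-21,0],[0,0,0],0]]'

```text
clock: 15.9
eef_pos: [0.4838, -0.2129, 0.1505]
tool_rot: [0.249, 0.969, -0.0, -0.002]
ft_force: [0.1, 0.1, -3.1]
grip_width: 0.0254
grasp_force: 60.1
```

Call:
drive_tool --increments '[[[-9.4,-21.7,0],[0,0,0],0],[[0,0,0],[0,0,0],0],[[0,0,0],[0,0,0],0],[[0,0,0],[0,0,0],0]]'

```text
clock: 16.23
eef_pos: [0.4766, -0.2321, 0.151]
tool_rot: [0.248, 0.969, 0.001, -0.001]
ft_force: [0.6, 0.4, -4.0]
grip_width: 0.0254
grasp_force: 60.2
```

```bash
python3 - <<'E'
from h import *
o=get_obs();print(o['eef_pos'],o['ft_force'],o['tool_rot'])
p,r=shot('h2',['holder','tool'])
print('h1 ref', load('h1')[1]['holder'][0]['bbox'])
E
```

```text
[ 0.47657206 -0.23207126  0.15103715] [ 0.55323619  0.38829564 -3.97345412] [ 2.47881954e-01  9.68789532e-01  5.12445702e-04 -1.05690822e-03]
h2 holder 0.91 [281.8 128.3 356.  207.8] 3990
h2 tool 0.85 [278.3 195.3 357.4 352.6] 10761
h2 tool 0.74 [202.4 243.6 251.9 296.6] 1499
h1 ref [282.6, 126.2, 356.1, 209.1]
```

Call:
drive_tool --increments '[[[0.5,-0.5,-15],[0,0,0],0],[[0,0,-25],[0,0,0],0],[[0,0,-25],[0,0,0],0],[[0,0,-15],[0,0,0],0],[[0,0,-8],[0,0,0],0],[[0,0,-5],[0,0,0],0],[[0,0,-3],[0,0,0],0],[[0,0,0],[0,0,0],0]]'

```text
clock: 17.05
eef_pos: [0.4782, -0.233, 0.0564]
tool_rot: [0.247, 0.969, -0.0, 0.0]
ft_force: [-0.2, 0.3, -3.7]
grip_width: 0.0255
grasp_force: 60.2
```

Call:
drive_tool --increments '[[[0,0,-2],[0,0,0],0],[[0,0,-2],[0,0,0],0],[[0,0,-2],[0,0,0],0],[[0,0,0],[0,0,0],0],[[0,0,0],[0,0,0],0]]'

```text
clock: 17.47
eef_pos: [0.4777, -0.2332, 0.0504]
tool_rot: [0.248, 0.969, -0.0, 0.0]
ft_force: [-0.4, -0.3, -3.7]
grip_width: 0.0254
grasp_force: 60.2
```

Call:
drive_tool --increments '[[[0,0,-2],[0,0,0],0],[[0,0,-2],[0,0,0],0],[[0,0,-1],[0,0,0],0],[[0,0,0],[0,0,0],0]]'

```text
clock: 17.8
eef_pos: [0.4774, -0.233, 0.0448]
tool_rot: [0.248, 0.969, 0.0, -0.0]
ft_force: [0.1, -0.9, -4.3]
grip_width: 0.0255
grasp_force: 60.2
```

Call:
drive_tool --increments '[[[0,0,-1],[0,0,0],0],[[0,0,0],[0,0,0],0],[[0,0,0],[0,0,0],0]]'

```text
clock: 18.05
eef_pos: [0.4778, -0.2332, 0.0442]
tool_rot: [0.248, 0.969, -0.0, 0.0]
ft_force: [-0.8, -0.3, -4.1]
grip_width: 0.025
grasp_force: 60.5
```

Call:
drive_tool --increments '[[[0,0,-1],[0,0,0],0],[[0,0,0],[0,0,0],0],[[0,0,0],[0,0,0],0]]'

```text
clock: 18.3
eef_pos: [0.4778, -0.2332, 0.0441]
tool_rot: [0.248, 0.969, -0.0, 0.0]
ft_force: [-3.4, 1.1, 5.4]
grip_width: 0.0253
grasp_force: 61.2
```

Call:
drive_tool --increments '[[[0,0,-0.5],[0,0,0],0],[[0,0,0],[0,0,0],0]]'

```text
clock: 18.47
eef_pos: [0.4778, -0.2332, 0.0441]
tool_rot: [0.248, 0.969, -0.0, 0.0]
ft_force: [-3.7, 2.4, 9.4]
grip_width: 0.0255
grasp_force: 62.0
```

On the floor at the original height (0.0441). I'll relieve the preload, release slowly and retreat.

Call:
drive_tool --increments '[[[0,0,1.3],[0,0,0],0],[[0,0,0],[0,0,0],0],[[0,0,0],[0,0,0],0.5],[[0,0,0],[0,0,0],0.6],[[0,0,0],[0,0,0],1],[[0,0,0],[0,0,0],1],[[0,0,0],[0,0,0],1],[[0,0,0],[0,0,0],1]]'

```text
clock: 19.13
eef_pos: [0.4778, -0.2332, 0.044]
tool_rot: [0.248, 0.969, -0.0, 0.0]
ft_force: [0.3, 0.3, 0.6]
grip_width: 0.0854
grasp_force: 0.0
```

Call:
drive_tool --increments '[[[0,0,10],[0,0,0],1],[[0,0,25],[0,0,0],1],[[0,0,30],[0,0,0],1],[[0,0,30],[0,0,0],1],[[0,0,30],[0,0,0],1],[[0,0,30],[0,0,0],1],[[0,0,10],[0,0,0],1],[[0,0,0],[0,0,0],1]]'

```text
clock: 19.8
eef_pos: [0.4797, -0.2341, 0.2131]
tool_rot: [0.248, 0.969, -0.001, 0.004]
ft_force: [0.5, -0.1, -1.1]
grip_width: 0.0858
grasp_force: 0.0
```

```bash
python3 - <<'E'
from h import *
p=camera('wrist');S=camera('scene');print(get_obs()['eef_pos'],get_obs()['ft_force'])
cv2.imwrite('pics/v4.png',np.hstack([cv2.resize(S['image'][140:290,140:440,::-1],(500,250)),cv2.resize(p['image'][60:260,200:440,::-1],(300,250))]))
E
```

```text
[ 0.47744693 -0.23299262  0.20862918] [-0.67100123 -0.35729332 -0.83714282]
```

View pics/v4.png

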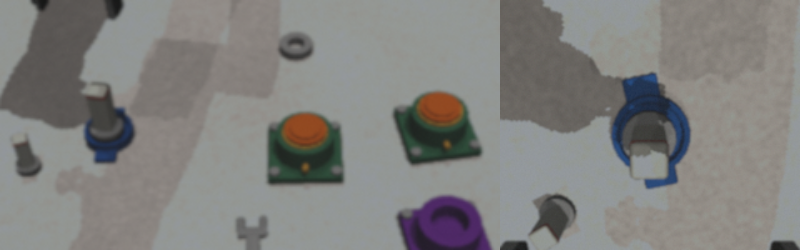

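The crops show the tool standing upright in the holder (100,115), the cover seated (305,130), and the bystanders where they were.

```bash
python3 -c "
from workcell import job_done;print(job_done())"
```

```text
the job is handed in; nothing more can be done
None
```

I handed the job in at about 20 s of the 72 s: the cover snapped onto its spacer, I held it at about 18 N for over a second, and the tool stands back upright in its holder with nothing else touched; the hand-in returned no verdict.

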